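# Hold the volumetric flask down in its sprung ring cradle

### The arm

A 6-joint arm with a two-finger parallel gripper is mounted at the origin on a cart in front of the work surface, level with it; the furniture and walls round the work are solid. World frame = base frame: x ahead of the robot, y to its left, z up, the work surface at z = 0. Lengths are in mm, angles in rad, forces in N, time in s.
With the tool pointing down it reaches from about 350 to 975 mm from the base axis. Payload 7.1 kg.
Tool frame: the origin (TCP) lies between the finger pads; the fingertips stand 17 mm ahead of it and the grasp point (between the pads) lies 2 mm behind it (tip_reach is the y of the fingertips in the tool frame, in mm); y points along the fingers, x is the direction in which the jaws open and shut, and the axes are right-handed (so a half turn about y gives the same grasp; the last joint's range is limited). The gripper opens to 88 mm and grips with 3 to 60 N. Pads are 20 mm wide; open, the fingers measure 115 mm over their backs; the gripper's body (75 mm by 178 mm) begins 61 mm behind the grasp point.
Start: joints at [1.088, 0.423, 1.63, -0, 1.089, -0.019], TCP at [279.561, 558.972, 208.775] pointing down, gripper open.
Joint ranges: [-3, 3], [-0.9, 2.11], [0.09, 2.58], [-1.31, 4.45], [0.11, 2.69], [-2.54, 2.54]. Speed limits (rad/s): [2.39, 2.39, 3.01, 3.14, 3.14, 3.14].

### API

Orientations are given as a rotation vector (axis times angle).
In Python, from workcell import get_obs, get_image, camera_model, close_job, silhouettes, tip_of, tip_reach gives the robot as it stands. The module is installed in compiled form; this text tells all that it offers.
- The arm moves only by the tool arm_command, never from a script. Its argument "targets" is a list of rows, each a list of 4 numbers: the shift along the tool's x, y, z in mm, then the turn about the tool's y in rad. A call has 1 to 20 rows; each row shifts and turns the commanded pose from where the row before left it, along the tool's axes as they then stand; what a row does not reach is not made up. A row lasts 1/12 s, in which the tool goes at most 41.7 mm and 7.16 degrees, less where a joint would pass 70% of its speed; a pose out of reach is approached as far as the arm can. A call is refused whole if a number of a shift passes 41.7 or a number of a turn 0.125, either way. A call with a gripper value outside its range is refused whole. "gripper" is the opening in per cent of the stroke, from 0 (shut) to 100 (fully open), set as the call begins (left out, the last holds). The fingers move at their own pace and stop on an object; the grip force is fixed at half the most. Time passes only in rows, so rows that do not move let the fingers close. It gives the time, the measured TCP pose, the force and the opening at its end, in the units of the state.
- get_obs(): the state, without advancing time (a new reading comes with each control period).
- get_image(name): name is "side" or "top" or "wrist"; returns the picture (384x512x3 uint8, blue, green, red); there is no depth.
- camera_model(name): a dict with "mtx" (3x3 intrinsics, pixels), "position" and "orientation" of the camera in the world. Camera axes: x right, y up, looking along -z (the intrinsics and any distortion apply to the point x, -y, -z); pixel columns grow to the right and rows downward; lengths in mm; the calibration is good to about 2 mm. A picture is of the moment at which its call begins: read the wrist's pose just before it. camera_model takes no time and is no camera call; for the wrist camera it gives the pose at the moment of the call.
- close_job(): hands the job in, once; it reports no verdict.
Trained networks look in the newest picture that a camera, given by its name, has taken for a name from the list of things; names that differ only in an ending like _2 or _b are one class to them, and where a whole thing is asked for, a point or a joint stands for the part that bears it (a point fixed in the world has none). Each returns a list of dicts, best first, with "conf" (0 to 1); they miss things now and then, are a little off and sometimes report something else, mostly with a low value. They report only what shows in the picture. A call takes as long as a camera call. They do not tell look-alikes from the thing itself.
- silhouettes(camera, thing): "pixels" (384x512 bool, what is visible of it) and "at" ([column, row] in pixels, amid what is visible of it).
- tip_of(camera, thing): "at" ([column, row] in pixels: a listed point, or the origin of a listed thing).
The state is a dict: "t": time; "qpos": joint angles; "qvel": joint speeds; "joint_torque": joint torques, N m; "ee_pos": TCP position; "orientation": TCP orientation; "ft_force": force on the tool from outside, world axes, zero at the start; "moment": the same for the moment, N m; "width": finger opening in mm.
Only numpy, scipy, OpenCV 4.12 (cv2) and the standard library are available. Lean on these libraries where they do the work, as an engineer would, in place of code of your own. Each camera call takes 0.05 s, during which the arm holds its last target. There are 200 camera calls.

### The job

Pick up the stoppered volumetric flask by its neck and seat its round bulb, upright, in the sprung ring cradle that fits it - the smaller of the two - without letting go of it. Then gently press the flask straight down until the ring is fully down on its stops, and finish while still gripping the neck and holding the ring down against its springs. Leave the larger cradle, the other glassware and the rubber stopper as they are.

Things in the scene. Friction and masses are not known exactly. Their poses are not given: they have to be found in the camera images.
- vol_flask_mid (a point): Half-way up the loose clear-glass volumetric flask (100 ml, 178 mm tall over its stopper, 95 g, standing upright): this point lies on its axis, 89 mm above its flat base; z points up the axis. Round bulb up to about 70 mm above the base, 52 mm in diameter at the base and 60 mm at its widest, 20 mm up; straight neck about 13 mm thick, to be grasped anywhere from 80 to 150 mm above the base; the stopper's top is 178 mm above the base.
- vol_flask: The same flask; origin at the centre of its base, z up its axis.
- small_cradle: The smaller of two sprung ring cradles, fixed to the worktop: an aluminium base plate (88 mm along its x, 137 mm along its y, top 12 mm up) with two upright steel guide posts at y = +/-51.5 mm, tops (nuts) 82 mm up, and a grey ring that slides on them on springs. Origin on the worktop under the ring's centre, z up. Turned at random about the vertical.
- small_cradle_ring_top (a point): Centre of the upper rim of the small cradle's ring, 76 mm above the worktop when released; moves down with the ring. Ring 16 mm tall, 76 mm in outside diameter; its round opening is 63 mm wide and 12 mm deep, down to an inward ledge (hole 43 mm) on which the flask's base rests. Seated, the flask's base is 12 mm below this point.
- small_cradle_ring (a joint): How far the small cradle's ring is pressed down, in m: 0 released, 0.028 on its stops. The springs push up with about 2.4 N released (the flask's own weight does not move it) and about 11.5 N when fully down, and lift it again if let go. The stops do not give: pressing on past them only loads the glass.
- large_cradle: The larger cradle, same build, fixed to the worktop, not to be used: base plate 113 x 162 mm, posts at y = +/-64 mm, tops 82 mm up. The hole of its ring is 88 mm wide (ledge hole 68 mm), so wide that the flask would drop through. Origin on the worktop under the ring's centre. The two cradles may stand in either of the two places.
- large_cradle_ring (a joint): How far the large cradle's ring is pressed down, in m: 0 released, 0.028 on its stops. Leave it.
- conical_flask_mid (a point): Half-way up a loose conical flask (105 mm in diameter, 187 mm tall), a bystander.
- beaker_mid (a point): Half-way up a small loose glass beaker (57 x 64 mm, 72 mm tall), a bystander.
- rubber_stopper_mid (a point): Half-way up a loose brown rubber stopper (29 mm in diameter, 28 mm tall), a bystander.
Mind the look-alikes: they are no part of the job. Leave any red or yellow look-alike of the vol_flask alone.

How it is judged (in metres and radians):
On the way, in this order (a step that is already met when the one before it is completed fails the run):
1. the flask is lifted clear of the worktop (height (world z) of vol_flask_mid above 0.13 m and contact force between vol_flask and the fingers above 1 N), for 0.1 s.
2. the bulb is seated in the small ring while the fingers hold the flask (horizontal distance between vol_flask and small_cradle_ring_top below 0.008 m and angle between vol_flask's own z axis and vertical below 0.2 rad and contact force between vol_flask and small_cradle_ring above 0.5 N and contact force between vol_flask and the fingers above 1 N), for 0.1 s.
At the end, for the whole second after the job is handed in: the small cradle's ring is held at least 23 of its 28 mm down by the flask (bulb pressing on it with over 5 N, arm not touching the ring), the flask upright within 0.15 rad, centred in the ring within 7 mm, still, and still gripped by the fingers (value of joint small_cradle_ring above 0.023 m and contact force between vol_flask and small_cradle_ring above 5 N and contact force between vol_flask and the fingers above 2 N and contact force between the arm and small_cradle_ring below 0.5 N and horizontal distance between vol_flask and small_cradle_ring_top below 0.007 m and angle between vol_flask's own z axis and vertical below 0.15 rad and linear speed of vol_flask below 0.02 m/s); the arm keeps its last pose, push and grip.
It fails at once if the flask is forced: over 60 N between it and the ring (contact force between vol_flask and small_cradle_ring above 60 N).
It fails at once if the flask is tipped over (angle between vol_flask's own z axis and vertical above 0.7 rad).
It fails at once if the large cradle's ring is pressed (value of joint large_cradle_ring above 0.006 m).
It fails at once if a bystander (conical flask, beaker or rubber stopper) is shifted by more than 30 mm (distance of any of conical_flask_mid, beaker_mid, rubber_stopper_mid from where it was at the start of the episode above 0.03 m).
It also fails if it takes over 38 s, if anything falls off the work surface, if the arm or the gripper's body presses on something with over 40 N, if the wrist force passes 120 N, or if a joint passes its speed limit or range.

## Working session

There is one attempt and no reset: what is moved stays moved. The work goes in short steps, Python scripts to look and compute and a tool call to move; the robot and the scene stay as the last step left them, time stands still between calls to the robot, and variables do not carry over. Pictures are saved under pics/ and viewed, about 8 in all and at most 12, crops included, and the job is handed in when it is done.

Besides the shell and the picture viewer there is one more tool, called after ">>>" as a command line: name --pt "numbers of a row" for each row, then --argument value for the rest. arm_command: Moves the arm, as the interface text tells. Its arguments: {"type":"object","properties":{"targets":{"type":"array","items":{"type":"array","items":{"type":"number"}}},"gripper":{"type":"number"}},"required":["targets"]}

```bash
mkdir -p pics; python3 - <<'E'
from workcell import *
import cv2,numpy as np
print(get_obs())
a=get_image("side");b=get_image("top")
cv2.imwrite("pics/a.png",np.hstack([cv2.resize(a,(400,300)),cv2.resize(b,(400,300))]))
cv2.imwrite("pics/side.png",a);cv2.imwrite("pics/top.png",b)
for c in("side","top"):
  print(c,camera_model(c))
  for t in("vol_flask_mid","vol_flask","small_cradle","small_cradle_ring_top","large_cradle","conical_flask_mid","beaker_mid","rubber_stopper_mid"):
    print(t,[(np.round(d["at"],1),round(d["conf"],2)) for d in tip_of(c,t)[:4]])
E
```

```text
{'t': 0.0, 'qpos': array([ 1.08803909e+00,  4.23820437e-01,  1.63067622e+00,  7.25489555e-06,
        1.08865801e+00, -1.90165434e-02]), 'qvel': array([-0.00119489, -0.00063134,  0.0010679 , -0.00171377,  0.00065862,
        0.00025558]), 'joint_torque': array([-2.75224549e-03, -5.44618464e+01, -2.73668718e+01,  6.40601898e-02,
        2.29252595e-02, -1.21160929e-04]), 'ee_pos': array([279.27140759, 558.47694172, 208.01989648]), 'orientation': array([-1.39440187, -0.86019098,  0.8623986 ]), 'ft_force': array([-0.22723839, -0.19691363, -0.14584385]), 'moment': array([ 0.02850039, -0.0761412 , -0.02203873]), 'width': 87.92588910430582}
side {'mtx': array([[396.1642032 ,   0.        , 253.47819575],
       [  0.        , 396.1642032 , 200.9899882 ],
       [  0.        ,   0.        ,   1.        ]]), 'position': array([ 397.73978881, -930.11101343,  736.0890365 ]), 'orientation': array([ 0.93898994, -0.07721892, -0.19971987])}
vol_flask_mid [(array([235.1, 230.1]), 0.92), (array([192.7, 241.8]), 0.74), (array([221.5, 161.8]), 0.42)]
vol_flask [(array([199.5, 237.4]), 0.98), (array([23
[... 527 characters left out ...]
        ,   0.        ,   1.        ]]), 'position': array([ 338.51761872,  -38.03725304, 1102.84155567]), 'orientation': array([ 0.16167449, -0.15207365, -1.51369666])}
vol_flask_mid [(array([309.7, 209.9]), 0.84), (array([318.3, 246.5]), 0.68), (array([280.5, 240.2]), 0.61)]
vol_flask [(array([318.4, 247.8]), 0.83), (array([281.9, 244.1]), 0.82), (array([305.9, 214.3]), 0.8)]
small_cradle []
small_cradle_ring_top [(array([161.9, 195.4]), 0.67), (array([151.3, 191.1]), 0.61)]
large_cradle [(array([231. , 210.1]), 0.6)]
conical_flask_mid [(array([395.3, 173.9]), 0.93), (array([372.9, 234.3]), 0.31)]
beaker_mid [(array([249.2, 150.9]), 0.52)]
rubber_stopper_mid [(array([371.2, 234.9]), 0.42)]
```

```bash
python3 - <<'E'
import cv2,numpy as np
a=cv2.imread("pics/side.png")[80:340,140:400];b=cv2.imread("pics/top.png")[90:300,110:430]
cv2.imwrite("pics/c.png",cv2.resize(a,(600,600),interpolation=cv2.INTER_CUBIC))
cv2.imwrite("pics/d.png",cv2.resize(b,(800,525),interpolation=cv2.INTER_CUBIC))
E
```

```text
(no output)
```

View pics/c.png

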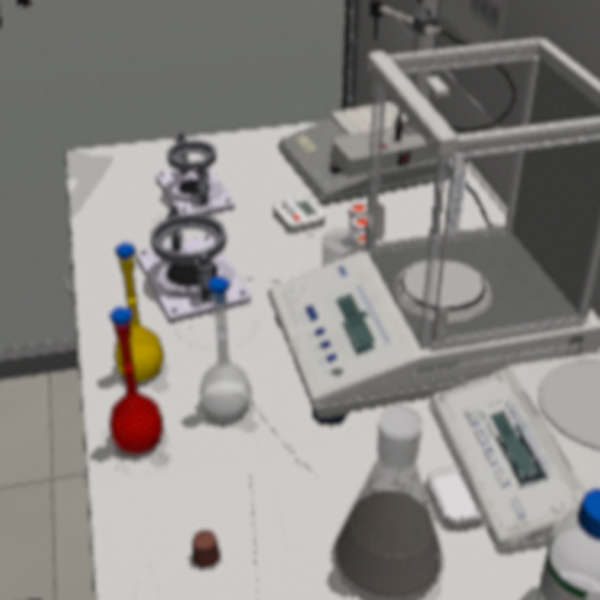

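View pics/d.png

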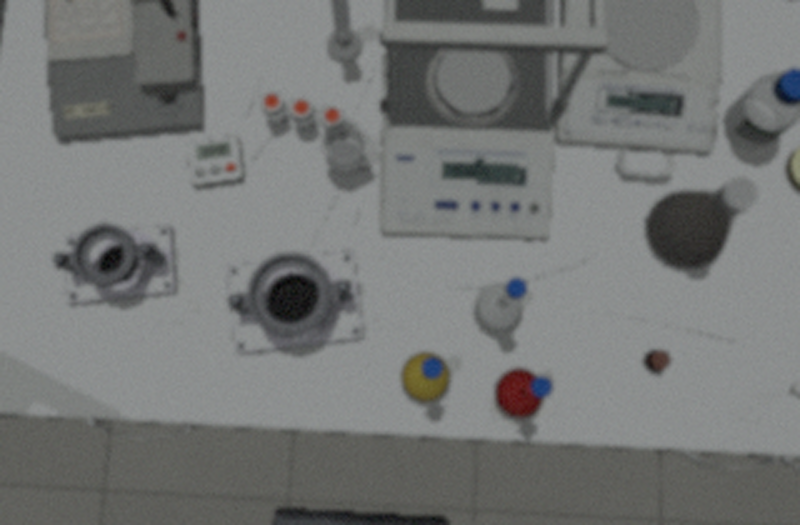

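The clear flask (side ~(237,249), blue cap at (235,203); top cap at (316,205)) stands beyond the red and yellow look-alikes. The smaller ring is the far one (side (223,148), top (152,192)), with the large cradle between them. Next I'll triangulate.

```bash
cat > h.py <<'E'
import numpy as np,cv2
from scipy.spatial.transform import Rotation as R
from workcell import *
def ray(cam,px,m=None):
    m=m or camera_model(cam); K=np.array(m["mtx"])
    d=np.array(m.get("distortion",np.zeros(5)),float)
    x,y=cv2.undistortPoints(np.array([[px]],float),K,d)[0,0]
    return np.array(m["position"]),R.from_rotvec(m["orientation"]).apply([x,-y,-1])
def atz(cam,px,z,m=None):
    p,d=ray(cam,px,m); return p+d*(z-p[2])/d[2]
def tri(a,b):
    A=np.zeros((3,3));v=np.zeros(3);L=[ray(*a),ray(*b)]
    for p,d in L:
        d=d/np.linalg.norm(d);P=np.eye(3)-np.outer(d,d);A+=P;v+=P@p
    return np.linalg.solve(A,v)
E
python3 - <<'E'
from h import *
np.set_printoptions(precision=1,suppress=True)
print("mid",tri(("side",(235.1,230.1)),("top",(309.7,209.9))),atz("side",(235.1,230.1),89),atz("top",(309.7,209.9),89))
print("cap",tri(("side",(235,203)),("top",(316.4,205))))
print("ring",tri(("side",(223,147)),("top",(151.6,191.3))),atz("side",(223,147),76),atz("top",(151.6,191.3),76))
print("large",tri(("side",(222,184)),("top",(228,207))))
for n,s,t in(("yel",(194.5,188.5),(282.8,237.6)),("red",(192.5,217),(326.5,244.5))): print(n,tri(("side",s),("top",t)))
o=get_obs();print(R.from_rotvec(o["orientation"]).as_matrix())
m=camera_model("wrist");print(m, R.from_rotvec(o["orientation"]).inv().apply(m["position"]-o["ee_pos"]))
E
```

```text
mid [ 494.9 -165.5   84.8] [ 494.7 -170.4   89. ] [ 493.7 -164.9   89. ]
cap [ 496.7 -172.   174.2]
ring [530.5 310.7  67.6] [530.2 295.6  76. ] [527.5 307.8  76. ]
large [494.1  76.6  68.3]
yel [406.2 -85.3 172.9]
red [ 392.9 -200.8  172.8]
[[ 0.4 -0.  -0.9]
 [ 0.9 -0.   0.4]
 [-0.  -1.   0. ]]
{'mtx': array([[342.2,   0. , 258.4],
       [  0. , 342.2, 193.4],
       [  0. ,   0. ,   1. ]]), 'position': array([215.1, 591.7, 385. ]), 'orientation': array([-0.2, -0.1,  1.1])} [   0.5 -176.2   72.3]
```

```bash
cat >> h.py <<'E'
def move(goal):
    o=get_obs();d=R.from_rotvec(o["orientation"]).inv().apply(np.array(goal)-o["ee_pos"])
    n=int(np.ceil(np.linalg.norm(d)/40));print("at",o["ee_pos"],"t",o["t"],"F",o["ft_force"],"w",o["width"],"\ntool shift",d,"rows",n,"each",d/n)
E
python3 -c "
from h import *
move([495,-168,270]);print(R.from_rotvec(get_obs()['orientation']).as_matrix())"
```

```text
at [279.54648912 558.95154079 208.78253885] t 0.9 F [ 0.63977452 -0.3357286   0.10517272] w 87.75575630176596 
tool shift [-553.76977238  -61.20569229 -517.8988685 ] rows 20 each [-27.68848862  -3.06028461 -25.89494343]
[[ 4.47358092e-01 -2.44213382e-05 -8.94354928e-01]
 [ 8.94354927e-01 -2.34272595e-05  4.47358093e-01]
 [-3.18773683e-05 -9.99999999e-01  1.13609701e-05]]
```

>>> arm_command --pt "-13 -8 -12 0" --pt "-27.7 -8 -26 0" --pt "-27.7 -8 -26 0" --pt "-27.7 -8 -26 0" --pt "-27.7 -8 -26 0" --pt "-27.7 -8 -26 0" --pt "-27.7 -8 -26 0" --pt "-27.7 -5.2 -26 0" --pt "-27.7 0 -26 0" --pt "-27.7 0 -26 0" --pt "-27.7 0 -26 0" --pt "-27.7 0 -26 0" --pt "-27.7 0 -26 0" --pt "-27.7 0 -26 0" --pt "-27.7 0 -26 0" --pt "-27.7 0 -26 0" --pt "-27.7 0 -26 0" --pt "-27.7 0 -26 0" --pt "-27.7 0 -26 0" --pt "-14 0 -13 0" --gripper 100

```text
t: 2.57
ee_pos: [486.3, -135.3, 270.3]
orientation: [-1.396, -0.86, 0.859]
ft_force: [0.3, 0.2, -0.0]
width: 87.8
```

```bash
python3 - <<'E'
from h import *
np.set_printoptions(precision=1,suppress=True)
for i in range(2): m=camera_model("wrist");im=get_image("wrist")
cv2.imwrite("pics/w1.png",im)
for t,z in(("vol_flask_mid",89),("vol_flask",0)):
  for d in tip_of("wrist",t): print(t,d["conf"],d["at"],atz("wrist",d["at"],z,m))
  for d in silhouettes("wrist",t)[:3]: print("sil",d["conf"],d["at"])
move([495,-168,270])
E
```

```text
vol_flask_mid 0.76 [271.0, 73.3] [406.4 -81.8  89. ]
vol_flask_mid 0.61 [234.3, 190.7] [ 496.3 -170.1   89. ]
vol_flask_mid 0.6 [160.1, 117.6] [ 393.9 -201.8   89. ]
sil 0.91 [167.9, 115.7]
sil 0.73 [265.9, 77.2]
sil 0.72 [232.8, 187.1]
vol_flask 0.98 [182.0, 112.0] [ 393.3 -197.8    0. ]
vol_flask 0.89 [264.0, 77.9] [403.4 -86.5   0. ]
sil 0.95 [229.8, 182.5]
sil 0.93 [166.0, 111.0]
sil 0.88 [263.4, 77.4]
at [ 484.9 -130.6  269.9] t 2.8667 F [-0.3  0.7 -0.2] w 87.689288586535 
tool shift [-28.9  -0.1 -25.7] rows 1 each [-28.9  -0.1 -25.7]
```

View pics/w1.png

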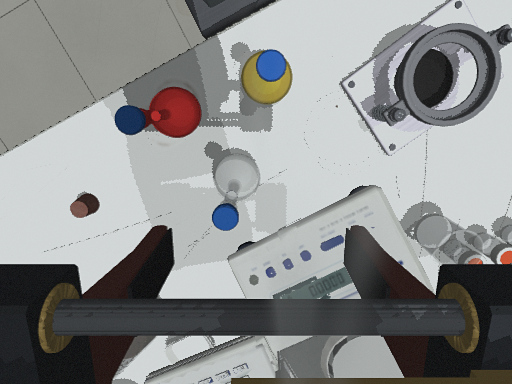

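The wrist picture shows the clear flask with its bulb at about (236,175) and blue cap at about (225,217). Red and yellow are further up. The large ring is at top right.

```bash
python3 - <<'E'
from h import *
np.set_printoptions(precision=1,suppress=True)
m=camera_model("wrist")
print(atz("wrist",(225,217),173,m),atz("wrist",(236,173),25,m))
print("largering", atz("wrist",(447,74),76,m))
move([496,-169.5,270])
E
```

```text
[ 493.4 -165.8  173. ] [ 487.5 -162.7   25. ]
largering [484.1  86.1  76. ]
at [ 484.9 -130.6  269.9] t 2.8667 F [-0.3  0.7 -0.2] w 87.689288586535 
tool shift [-29.8  -0.1 -27.3] rows 2 each [-14.9  -0.1 -13.7]
```

>>> arm_command --pt "-14.5 0 -12.9 0" --pt "-14.4 0 -12.8 0" --pt "0 20 0 0" --pt "0 20 0 0" --pt "0 0 0 0" --pt "0 0 0 0"

```text
t: 3.37
ee_pos: [494.7, -167.6, 229.6]
orientation: [-1.391, -0.861, 0.863]
ft_force: [0.8, -0.2, 0.2]
width: 87.7
```

```bash
python3 - <<'E'
from h import *
np.set_printoptions(precision=1,suppress=True)
m=camera_model("wrist");im=get_image("wrist");cv2.imwrite("pics/w2.png",im)
hsv=cv2.cvtColor(im,cv2.COLOR_BGR2HSV)
mk=cv2.inRange(hsv,(105,130,60),(125,255,255));n,l,s,c=cv2.connectedComponentsWithStats(mk)
for i in range(1,n):
  if s[i,4]>150: print(s[i],c[i],atz("wrist",c[i],172,m))
for d in tip_of("wrist","vol_flask_mid"): print(d["conf"],d["at"],atz("wrist",d["at"],89,m))
move([495,-168,128])
E
```

```text
[ 296    4   36   40 1134] [313.1  23.7] [404.5 -84.  172. ]
[124  73  35  36 978] [140.8  90. ] [ 390.5 -201.2  172. ]
[238 193  27  31 566] [250.1 210.1] [ 496.  -174.4  172. ]
0.8 [254.3, 181.2] [ 495.3 -171.7   89. ]
0.75 [173.2, 94.1] [ 392.  -200.6   89. ]
0.74 [297.7, 45.9] [405.3 -84.9  89. ]
at [ 495.9 -168.3  231. ] t 3.4667 F [ 0.6 -0.   0.6] w 87.72124115556439 
tool shift [ -0.1 103.    1.1] rows 3 each [-0.  34.3  0.4]
```

View pics/w2.png

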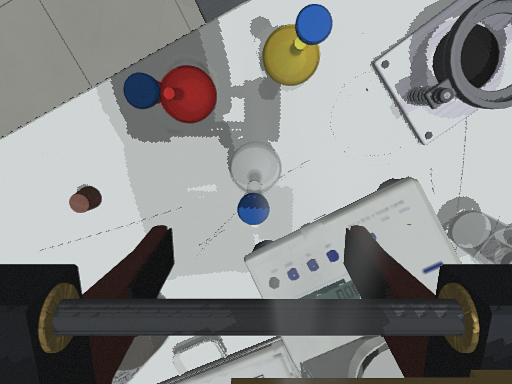

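The cap is at about (253,208), midway between the fingers. I'll shift about 3 mm, then descend and grip.

>>> arm_command --pt "-3 10 -1.5 0" --pt "0 20 0 0" --pt "0 25 0 0" --pt "0 25 0 0" --pt "0 15 0 0" --pt "0 6 0 0" --pt "0 0 0 0"

```text
t: 4.05
ee_pos: [494.8, -172.1, 127.9]
orientation: [-1.392, -0.86, 0.862]
ft_force: [-0.1, -0.1, 0.5]
width: 87.7
```

>>> arm_command --pt "0 0 0 0" --pt "0 0 0 0" --pt "0 0 0 0" --pt "0 0 0 0" --pt "0 0 0 0" --pt "0 0 0 0" --pt "0 0 0 0" --pt "0 0 0 0" --pt "0 0 0 0" --pt "0 0 0 0" --pt "0 0 0 0" --pt "0 0 0 0" --gripper 0

```text
t: 5.05
ee_pos: [495.4, -172.3, 128.9]
orientation: [-1.394, -0.861, 0.861]
ft_force: [0.2, -0.8, -0.6]
width: 12.0
```

>>> arm_command --pt "0 -5 0 0" --pt "0 -15 0 0" --pt "0 -25 0 0" --pt "0 -25 0 0" --pt "0 -25 0 0" --pt "0 -15 0 0" --pt "0 -10 0 0" --pt "0 0 0 0" --pt "0 0 0 0"

```text
t: 5.8
ee_pos: [495.3, -172.3, 248.9]
orientation: [-1.394, -0.861, 0.861]
ft_force: [0.6, -0.2, -1.3]
width: 11.6
```

>>> arm_command --pt "8 0 3.4 0" --pt "16 0 6.9 0" --pt "24 0 10.3 0" --pt "27 0 11.6 0" --pt "27 0 11.6 0" --pt "27 0 11.6 0" --pt "27 0 11.6 0" --pt "27 0 11.6 0" --pt "27 0 11.6 0" --pt "27 0 11.6 0" --pt "27 0 11.6 0" --pt "27 0 11.6 0" --pt "27 0 11.6 0" --pt "24 0 10.3 0" --pt "20 0 8.5 0" --pt "14 0 6 0" --pt "8 0 3.4 0" --pt "4 0 1.7 0" --pt "0 0 0 0" --pt "0 0 0 0"

```text
t: 7.47
ee_pos: [519.8, 248.4, 248.6]
orientation: [-1.394, -0.86, 0.862]
ft_force: [-0.2, -0.2, -0.7]
width: 11.5
```

```bash
python3 - <<'E'
from h import *
np.set_printoptions(precision=1,suppress=True)
m=camera_model("wrist");im=get_image("wrist");cv2.imwrite("pics/w3.png",im)
for t,z in (("small_cradle_ring_top",76),("small_cradle",0)):
  for d in tip_of("wrist",t): print(t,d["conf"],d["at"],atz("wrist",d["at"],z,m))
for t,z in (("vol_flask_mid",200),("vol_flask",111)):
  for d in tip_of("wrist",t): print(t,d["conf"],d["at"],atz("wrist",d["at"],z,m))
move([529,307,249])
E
```

```text
small_cradle 0.76 [303.1, 143.4] [527.  307.1   0. ]
vol_flask_mid 0.89 [261.9, 210.1] [522.4 250.4 200. ]
vol_flask 0.88 [256.9, 180.9] [520.9 246.8 111. ]
vol_flask 0.75 [302.4, 144.6] [509.  299.3 111. ]
at [520.2 248.4 249.1] t 7.7167 F [-0.8  0.4 -0.6] w 12.219075951646419 
tool shift [56.3  0.1 18.4] rows 2 each [28.2  0.1  9.2]
```

View pics/w3.png

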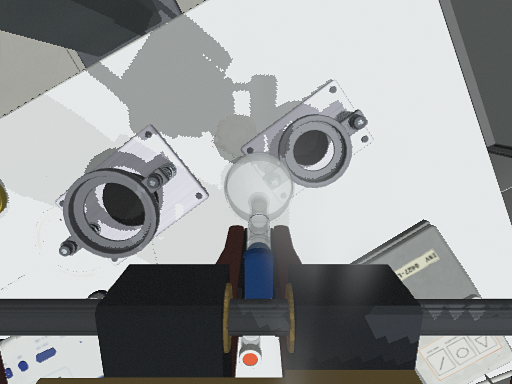

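The flask is held upright (bulb at about (259,187)). The small ring's outer rim is centred at about (315,150), with the right nut at (359,120).

```bash
python3 - <<'E'
from h import *
np.set_printoptions(precision=1,suppress=True)
m=camera_model("wrist")
print("ring",atz("wrist",(314.5,149.5),76,m),"left/right",atz("wrist",(278,150),76,m),atz("wrist",(352,150),76,m))
print("bulb",atz("wrist",(259,187),140,m),"nut",atz("wrist",(359,120),82,m))
im=cv2.imread("pics/w3.png")[95:225,205:385]
cv2.imwrite("pics/w3z.png",cv2.resize(im,None,fx=4.4,fy=4.4,interpolation=cv2.INTER_CUBIC))
E
```

```text
ring [525.7 310.4  76. ] left/right [509.4 276.8  76. ] [543.3 344.5  76. ]
bulb [521.  249.2 140. ] nut [517.5 360.9  82. ]
```

View pics/w3z.png

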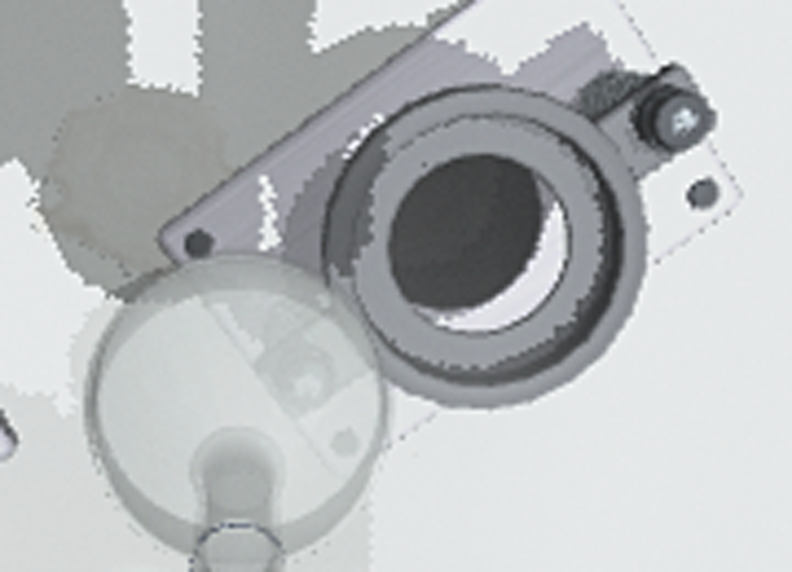

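>>> arm_command --pt "6 0 2.4 0" --pt "13 0 5 0" --pt "15.3 0 5.5 0" --pt "13 0 5 0" --pt "7 0 3 0" --pt "3 0 1 0" --pt "0 8 0 0" --pt "0 12 0 0" --pt "0 8 0 0" --pt "0 2 0 0" --pt "0 0 0 0" --pt "0 0 0 0"

```text
t: 8.72
ee_pos: [526.1, 309.8, 218.6]
orientation: [-1.394, -0.86, 0.861]
ft_force: [-0.4, -0.0, 0.4]
width: 11.7
```

```bash
python3 - <<'E'
from h import *
np.set_printoptions(precision=1,suppress=True)
m=camera_model("wrist");im=get_image("wrist");cv2.imwrite("pics/w4.png",im)
for t,z in (("small_cradle_ring_top",76),("small_cradle",0),("vol_flask",90)):
  for c in("wrist","side","top"):
    if t=="small_cradle_ring_top" and c!="wrist": get_image(c)
    for d in tip_of(c,t)[:2]: print(c,t,d["conf"],d["at"],atz(c,d["at"],z,m if c=="wrist" else None))
o=get_obs();print(o["ee_pos"],o["ft_force"],o["t"])
i=im[95:235,170:350];cv2.imwrite("pics/w4z.png",cv2.resize(i,None,fx=4.2,fy=4.2,interpolation=cv2.INTER_CUBIC))
E
```

```text
wrist small_cradle_ring_top 0.55 [257.1, 180.5] [528.  307.9  76. ]
side small_cradle_ring_top 0.5 [222.8, 149.9] [526.6 275.   76. ]
top small_cradle_ring_top 0.56 [149.4, 194.3] [518.1 313.3  76. ]
wrist small_cradle 0.73 [258.0, 166.9] [529.6 308.    0. ]
side small_cradle 0.61 [221.1, 163.1] [521.2 316.9   0. ]
top small_cradle 0.87 [157.7, 190.7] [544.5 314.    0. ]
wrist vol_flask 0.74 [258.2, 180.2] [525.2 310.5  90. ]
side vol_flask 0.82 [199.9, 239.6] [ 404.4 -187.3   90. ]
side vol_flask 0.79 [223.8, 141.2] [536.2 311.   90. ]
top vol_flask 0.68 [318.1, 247.8] [ 385.4 -191.6   90. ]
top vol_flask 0.61 [279.6, 241.8] [396.7 -80.9  90. ]
[526.1 310.2 219. ] [-0.2  0.1 -0.3] 9.3167
```

View pics/w4z.png

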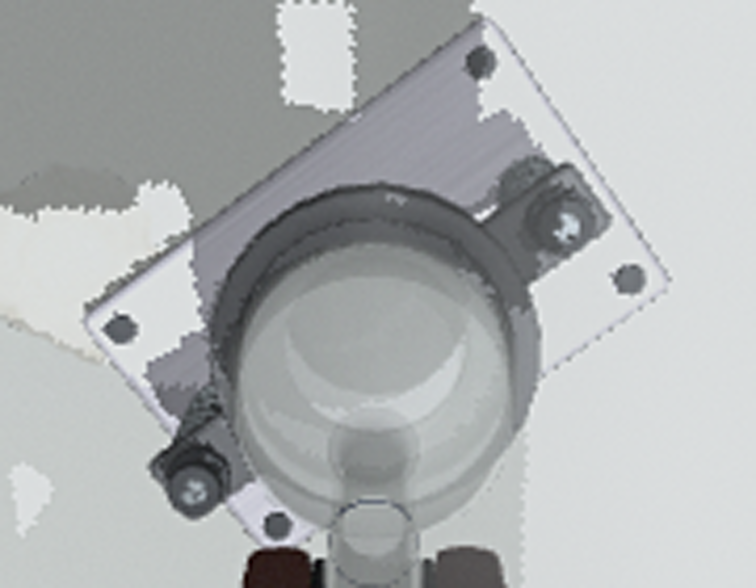

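Both nuts are clear, at (305,148.6) and (216,211) in the full frame. Bulb and ring centres both fall at about column 259.5, so they line up sideways.

```bash
python3 - <<'E'
from h import *
np.set_printoptions(precision=1,suppress=True)
m=camera_model("wrist")
a=atz("wrist",(304.8,148.6),82,m);b=atz("wrist",(216,211.2),82,m);print(a,b,(a+b)/2,np.linalg.norm(a-b))
a=atz("wrist",(170+480/4.2,95+62/4.2),12,m);b=atz("wrist",(170+277/4.2,95+525/4.2),12,m);print((a+b)/2)
a=atz("wrist",(170+120/4.2,95+328/4.2),12,m);b=atz("wrist",(170+628/4.2,95+279/4.2),12,m);print((a+b)/2)
for p in((170+376/4.2,95+185/4.2),(170+212/4.2,95+350/4.2),(170+540/4.2,95+350/4.2)):print(atz("wrist",p,76,m))
for p in((237,375),(515,375)):print("bulb",atz("wrist",(170+p[0]/4.2,95+p[1]/4.2),110,m))
E
```

```text
[519.6 361.6  82. ] [536.3 260.1  82. ] [528.  310.8  82. ] 102.9005086687361
[528.7 310.4  12. ]
[528.5 310.1  12. ]
[493.9 328.1  76. ]
[510.6 278.1  76. ]
[544.  344.8  76. ]
bulb [512.3 287.1 110. ]
bulb [537.7 337.9 110. ]
```

>>> arm_command --pt "0.3 0 -0.7 0" --pt "0 0 -0.6 0" --pt "0 4 0 0" --pt "0 5 0 0" --pt "0 4 0 0" --pt "0 3 0 0" --pt "0 3 0 0" --pt "0 2 0 0" --pt "0 2 0 0" --pt "0 0 0 0" --pt "0 0 0 0"

```text
t: 10.23
ee_pos: [527.4, 309.9, 195.9]
orientation: [-1.394, -0.861, 0.861]
ft_force: [1.0, -0.0, -0.7]
width: 12.2
```

>>> arm_command --pt "0 1 0 0" --pt "0 1 0 0" --pt "0 1 0 0" --pt "0 1 0 0" --pt "0 1 0 0" --pt "0 1 0 0" --pt "0 0 0 0" --pt "0 0 0 0"

```text
t: 10.9
ee_pos: [527.6, 310.0, 190.2]
orientation: [-1.394, -0.862, 0.861]
ft_force: [-0.0, 0.9, 3.2]
width: 12.1
```

Contact started at the expected height of about 193 mm, with a small vertical force and no side load, so the bulb is seated. Now I'll press down.

>>> arm_command --pt "0 1 0 0" --pt "0 2 0 0" --pt "0 2 0 0" --pt "0 2 0 0" --pt "0 2 0 0" --pt "0 2 0 0" --pt "0 2 0 0" --pt "0 2 0 0" --pt "0 2 0 0" --pt "0 2 0 0" --pt "0 1 0 0" --pt "0 1 0 0" --pt "0 0 0 0" --pt "0 0 0 0"

```text
t: 12.07
ee_pos: [527.8, 310.1, 169.6]
orientation: [-1.394, -0.862, 0.86]
ft_force: [-0.7, -0.8, 8.6]
width: 11.9
```

>>> arm_command --pt "0 1 0 0" --pt "0 1 0 0" --pt "0 0.5 0 0" --pt "0 0 0 0" --pt "0 0 0 0"

```text
t: 12.48
ee_pos: [527.9, 310.1, 167.3]
orientation: [-1.394, -0.862, 0.86]
ft_force: [-1.7, -1.0, 9.2]
width: 11.7
```

>>> arm_command --pt "0 0.5 0 0" --pt "0 0.5 0 0" --pt "0 0.5 0 0" --pt "0 0 0 0" --pt "0 0 0 0"

```text
t: 12.9
ee_pos: [527.9, 310.1, 165.9]
orientation: [-1.394, -0.862, 0.86]
ft_force: [-1.1, -1.0, 9.7]
width: 11.6
```

>>> arm_command --pt "0 0.5 0 0" --pt "0 0.5 0 0" --pt "0 0 0 0" --pt "0 0 0 0"

```text
t: 13.23
ee_pos: [528.0, 310.2, 165.0]
orientation: [-1.394, -0.862, 0.86]
ft_force: [-1.5, -0.2, 11.1]
width: 11.5
```

>>> arm_command --pt "0 0.5 0 0" --pt "0 0.3 0 0" --pt "0 0 0 0" --pt "0 0 0 0"

```text
t: 13.57
ee_pos: [528.3, 310.4, 164.8]
orientation: [-1.394, -0.863, 0.859]
ft_force: [-2.2, -1.2, 15.1]
width: 11.7
```

```bash
python3 - <<'E'
from h import *
im=get_image("wrist");s=get_image("side")
o=get_obs();print(o["ee_pos"],o["ft_force"],o["t"],o["width"])
a=cv2.resize(im[85:245,160:360],(500,400),interpolation=cv2.INTER_CUBIC);b=cv2.resize(s[90:210,170:260],(300,400),interpolation=cv2.INTER_CUBIC)
cv2.imwrite("pics/f.png",np.hstack([a,b]))
E
```

```text
[528.33311051 310.37967585 164.84383348] [-2.02058745 -0.93794375 13.91108186] 13.6667 11.396137574529176
```

View pics/f.png

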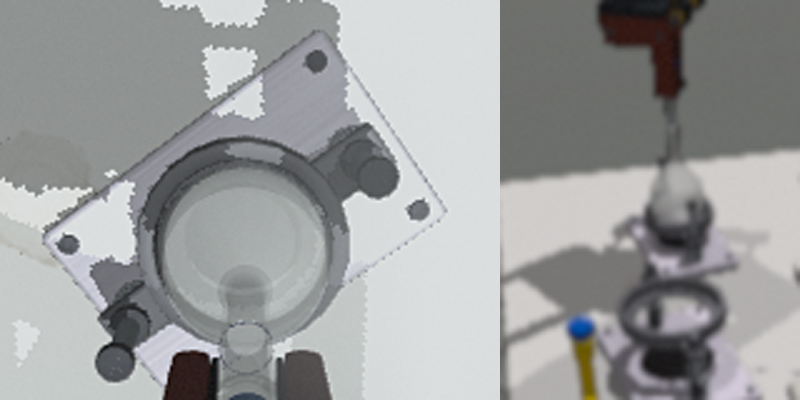

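The picture shows the bulb upright and centred in the small ring, which is well down its posts. The force now rises steeply with almost no travel, so the ring is on its stops.

```bash
python3 -c "
from workcell import *
close_job();o=get_obs();print(o['ee_pos'],o['ft_force'],o['width'])"
```

```text
the job is handed in; nothing more can be done
the job is handed in; nothing more can be done
```

I gripped the clear flask by its neck about 130 mm up, carried it over the large cradle, and seated it in the small ring. I then pressed it down about 28 mm onto the stops and handed the job in at about 13.7 s, still gripping and pressing.

**Last checks:**
- **Ring down:** the tool stopped at z = 164.8 mm, and I expected about 165. The vertical force was about 14–15 N, having jumped from 11 to 15 N in the last 0.2 mm.
- **Side force:** it rose to about 2 N.
- **Grip:** the fingers were 11.4 mm apart on a neck given as about 13 mm. They read 12.0 mm at the grasp and drifted slightly narrower.
- **Position:** the last pictures show the flask upright and centred in the ring. The tool is within about 1 mm of the ring centre I measured from the post nuts.
- **Other objects:** I saw no sign that the arm touched the large cradle, the other glassware or the stopper. I did not measure their positions again.

**Disagreements:** the network's ring position from the side camera was up to about 35 mm off in y, and the top camera's up to about 10 mm in x. I used the close wrist view instead, where the post spacing came out at 102.9 mm against 103 mm nominal. After hand-in the state could no longer be read, so I have no reading from the judged second.

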